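# Line up salvaged power adapters by length

### The arm

A 7-joint arm with a two-finger parallel gripper is mounted at the origin on the work surface. World frame = base frame: x ahead of the robot, y to its left, z up, the work surface at z = 0. Lengths are in m, angles in rad, forces in N, time in s.
With the tool pointing down it reaches from about 0.425 to 0.925 m from the base axis. Payload 6.8 kg.
Tool frame: the origin (TCP) lies between the finger pads; the fingertips stand ahead of it and the grasp point (between the pads) lies 11 mm behind it (arm.tip_reach is the z of the fingertips in the tool frame, in m); z points along the fingers, y is the line along which they close (so a half turn about z gives the same grasp; the last joint's range is limited). The gripper opens to 88 mm and grips with 3 to 60 N. Pads are 20 mm wide; open, the fingers measure 115 mm over their backs; the gripper's body (75 mm by 178 mm) begins 61 mm behind the grasp point.
Start: joints at [-1.381, 0.477, 0.022, 1.555, -0.011, 1.109, -0.083], TCP at [0.198, 0.645, 0.231] pointing down, gripper open.
Joint ranges: [-2.96, 2.96], [-0.34, 2.1], [-1.41, 1.46], [0.24, 2.44], [-1.37, 4.51], [0.17, 1.92], [-2.96, 2.96]. Speed limits (rad/s): [2.39, 2.39, 3.14, 3.14, 3.14, 3.14, 3.14].

### API

Orientations are given as a unit quaternion [x, y, z, w].
In Python, from plant import arm gives the robot as it stands.
- The arm moves only by the tool carry_out, never from a script. Its argument "series" is a list of rows, each a list of 3 entries, a list of its own where there are three numbers: the gripper's target within -1 to 1 (shut at 1, half-way at 0, fully open at -1), then the shift along the tool's x, y, z normalised to -1 to 1, where 1 is 150 mm, then the turn about the tool's z normalised to -1 to 1, where 1 is 90 degrees. A call has 1 to 12 rows; each row is the pose to reach, as a shift and turn from the pose commanded when the call began, along the tool's axes at that moment; what a row does not reach only later rows make up. A row lasts 1/12 s, in which the tool goes at most 41.7 mm and 7.16 degrees, less where a joint would pass 70% of its speed; a pose out of reach is approached as far as the arm can. A call with a number of a shift or a turn outside -1 to 1 is refused whole. A call with a gripper value outside its range is refused whole. The fingers move at their own pace and stop on an object; "grip_force" is the grip in N (left out, the last holds). Time passes only in rows, so rows that repeat a pose let the fingers close. It gives the time, the measured TCP pose, the force, the opening and the grip force at its end, in the units of the state.
- arm.sense(): the state, without advancing time (a new reading comes with each control period).
- arm.capture(name): name is "scene" or "side" or "wrist"; returns the picture (384x512x3 uint8, blue, green, red); there is no depth.
- arm.camera_model(name): a dict with "fx", "fy", "cx", "cy" (pixels), "k1" (the pictures are not rectified: a ray, as slopes to the right and down, at radius r is drawn at 1 + k1 r^2 times it, then the intrinsics apply), "xyz" and "orientation" of the camera in the world. Camera axes: x right, y down, z forward; pixel columns grow to the right and rows downward; lengths in m; the calibration is good to about 2 mm. A picture is of the moment at which its call begins: read the wrist's pose just before it. camera_model takes no time and is no camera call; for the wrist camera it gives the pose at the moment of the call.
- arm.hand_in(): hands the job in; it is judged then, once.
The state is a dict: "t": time; "joint_pos": joint angles; "qvel": joint speeds; "effort": joint torques, N m; "eef_pos": TCP position; "eef_rot": TCP orientation; "contact_force": force on the tool from outside, world axes, zero at the start; "ft_torque": the same for the moment, N m; "finger_gap": finger opening in m; "gripper_force": force on a finger pad.
Only numpy, scipy, OpenCV 4.12 (cv2) and the standard library are available. Lean on these libraries where they do the work, as an engineer would, in place of code of your own. Each camera call takes 0.05 s, during which the arm holds its last target. There are 200 camera calls.

### The job

Line up the four black power adapters on the cork pads in order of length: the longest on the pad next to the steel bookend, then each shorter one in turn, so that the shortest ends up beside the glass jar. Lay each one flat and right way up in the middle of its own pad, squarely along the pad's length (either end may face the front). Leave the jar standing where it is.

Things in the scene. Friction and masses are not known exactly. Their poses are not given: they have to be found in the camera images.
- adapter_1: the shortest of four black laptop power adapters (lead unplugged): a plain black box with a pale blank label on one half of its top and thin grey ribs across the other, 64 mm long (its x axis), 34 mm wide (its y axis), 28 mm high, lying flat and loose on the table, right way up, its length within about 30 degrees of the world y axis; 0.07 to 0.55 kg. Origin: centre of its underside; z up. Either end may face either way.
- adapter_2: the second shortest of four black laptop power adapters (lead unplugged): a plain black box with a pale blank label on one half of its top and thin grey ribs across the other, 86 mm long (its x axis), 42 mm wide (its y axis), 30 mm high, lying flat and loose on the table, right way up, its length within about 30 degrees of the world y axis; 0.07 to 0.55 kg. Origin: centre of its underside; z up. Either end may face either way.
- adapter_3: the second longest of four black laptop power adapters (lead unplugged): a plain black box with a pale blank label on one half of its top and thin grey ribs across the other, 108 mm long (its x axis), 50 mm wide (its y axis), 32 mm high, lying flat and loose on the table, right way up, its length within about 30 degrees of the world y axis; 0.07 to 0.55 kg. Origin: centre of its underside; z up. Either end may face either way.
- adapter_4: the longest of four black laptop power adapters (lead unplugged): a plain black box with a pale blank label on one half of its top and thin grey ribs across the other, 130 mm long (its x axis), 58 mm wide (its y axis), 35 mm high, lying flat and loose on the table, right way up, its length within about 30 degrees of the world y axis; 0.07 to 0.55 kg. Origin: centre of its underside; z up. Either end may face either way.
- pad_a: one of four equal cork pads fixed in a straight row, 95 mm from centre to centre, on a thin plywood board (150 x 520 mm, top 8 mm above the table; the row may lie a little askew): 140 mm long (its x axis, across the row), 70 mm wide (its y axis, along the row), 3 mm thick. Origin: centre of its underside, so its top is 3 mm above the origin. Which of the four places in the row it has differs from start to start; only its place counts, not its name.
- pad_b: one of four equal cork pads fixed in a straight row, 95 mm from centre to centre, on a thin plywood board (150 x 520 mm, top 8 mm above the table; the row may lie a little askew): 140 mm long (its x axis, across the row), 70 mm wide (its y axis, along the row), 3 mm thick. Origin: centre of its underside, so its top is 3 mm above the origin. Which of the four places in the row it has differs from start to start; only its place counts, not its name.
- pad_c: one of four equal cork pads fixed in a straight row, 95 mm from centre to centre, on a thin plywood board (150 x 520 mm, top 8 mm above the table; the row may lie a little askew): 140 mm long (its x axis, across the row), 70 mm wide (its y axis, along the row), 3 mm thick. Origin: centre of its underside, so its top is 3 mm above the origin. Which of the four places in the row it has differs from start to start; only its place counts, not its name.
- pad_d: one of four equal cork pads fixed in a straight row, 95 mm from centre to centre, on a thin plywood board (150 x 520 mm, top 8 mm above the table; the row may lie a little askew): 140 mm long (its x axis, across the row), 70 mm wide (its y axis, along the row), 3 mm thick. Origin: centre of its underside, so its top is 3 mm above the origin. Which of the four places in the row it has differs from start to start; only its place counts, not its name.
- bookend: fixed steel bookend at one end of the row of pads (left or right, differs from start to start): an upright plate 110 mm long (its x axis, parallel to the pads' length), 4 mm thick, its top edge 73 mm above its origin, on a foot 30 mm wide (y) and 3 mm thick. Origin: centre of its underside, on the board, in line with the pads' centres, 75 mm from the centre of the nearest pad.
- jar: small closed amber glass jar with a steel cap, 46 mm in diameter, 50 mm high, standing loose on the board at the other end of the row, 75 mm from the centre of the nearest pad; not to be moved. Origin: centre of its underside.
Mind the look-alikes: they are no part of the job. Leave any blue or red look-alike of the adapter_2 alone. Leave any green look-alike of the adapter_3 alone.

How it is judged:
By the outcome, as a careful person would: the job done as asked, in the order asked, and still so for the second after the job is handed in, with the robot touching nothing.
It also fails if it takes over 104 s, if anything falls off the work surface, if the arm or the gripper's body presses on something with over 40 N, if the wrist force passes 120 N, or if a joint passes its speed limit or range.

## Working session

There is one attempt and no reset: what is moved stays moved. The work goes in short steps, Python scripts to look and compute and a tool call to move; the robot and the scene stay as the last step left them, time stands still between calls to the robot, and variables do not carry over. Pictures are saved under pics/ and viewed, at most 14 in all, crops included, and the job is handed in when it is done.

Besides the shell and the picture viewer there is one more tool, called after "Request:" by a JSON object that holds its "api" and its "payload", one argument or row to a line. carry_out: Moves the arm, as the interface text tells. Scaled input: -1 to 1 covers 150 mm each way for a shift and 90 degrees each way for a turn. Its arguments: {"type":"object","properties":{"series":{"type":"array","items":{"type":"array"}},"grip_force":{"type":"number"}},"required":["series"]}

```bash
mkdir -p pics; cat > h.py <<'E'
import numpy as np, cv2
from plant import arm
from scipy.spatial.transform import Rotation as R
def snap(n,f):
    m=arm.camera_model(n); im=arm.capture(n); cv2.imwrite('pics/'+f,im); return im,m
def world(m,px,z):
    px=np.array(px,float).reshape(-1,2)
    d=np.c_[(px[:,0]-m['cx'])/m['fx'],(px[:,1]-m['cy'])/m['fy']]
    u=d.copy()
    for _ in range(20): u=d/(1+m['k1']*(u**2).sum(1))[:,None]
    r=R.from_quat(m['orientation']).apply(np.c_[u,np.ones(len(u))])
    o=np.array(m['xyz']); z=np.broadcast_to(z,len(r))
    return o+r*((z-o[2])/r[:,2])[:,None]
E
python3 - <<'E'
from h import *
a,m=snap('scene','s0.png');b,k=snap('side','d0.png')
print(m,k,arm.sense(),arm.tip_reach)
cv2.imwrite('pics/s0b.png',cv2.resize(a,(800,600),interpolation=cv2.INTER_CUBIC))
cv2.imwrite('pics/d0b.png',cv2.resize(b,(800,600),interpolation=cv2.INTER_CUBIC))
E
```

```text
{'fx': 442.9883649299776, 'fy': 442.9883649299776, 'cx': 253.94267956617983, 'cy': 194.9813734387385, 'k1': -0.11466530387673525, 'xyz': array([ 1.19314258, -0.66398263,  0.6951764 ]), 'orientation': array([ 0.80626638,  0.36800947, -0.18923847, -0.42272019])} {'fx': 386.933625690341, 'fy': 386.933625690341, 'cx': 253.62776929812125, 'cy': 190.90812447832027, 'k1': -0.12315939356285287, 'xyz': array([ 0.41052489, -0.91915754,  0.74926367]), 'orientation': array([ 0.89761887, -0.04456548,  0.01495196, -0.43825873])} {'t': 0.1, 'joint_pos': array([-1.38113248,  0.47768576,  0.0223512 ,  1.55632106, -0.01149766,
        1.10929552, -0.08309588]), 'qvel': array([ 9.02574125e-04, -3.47119968e-03, -2.83060644e-04, -3.92370785e-03,
       -3.21300811e-04,  9.58215848e-05,  2.69346369e-03]), 'effort': array([ 4.80084025e-03, -5.84085846e+01,  1.54028993e+00, -2.73310751e+01,
       -5.41227101e-02,  1.30734185e-02,  8.17290879e-05]), 'eef_pos': array([0.19789699, 0.64479896, 0.22981365]), 'eef_rot': array([ 1.48323616e-01,  9.88938562e-01, -7.88573211e-04, -5.79309963e-05]), 'contact_force': array([-0.12904973, -0.63276679,  0.11458024]), 'ft_torque': array([-0.01058157, -0.02325612, -0.05108734]), 'gripper_force': 0.0, 'finger_gap': 0.08783349683420852} 0.008
```

View pics/s0b.png

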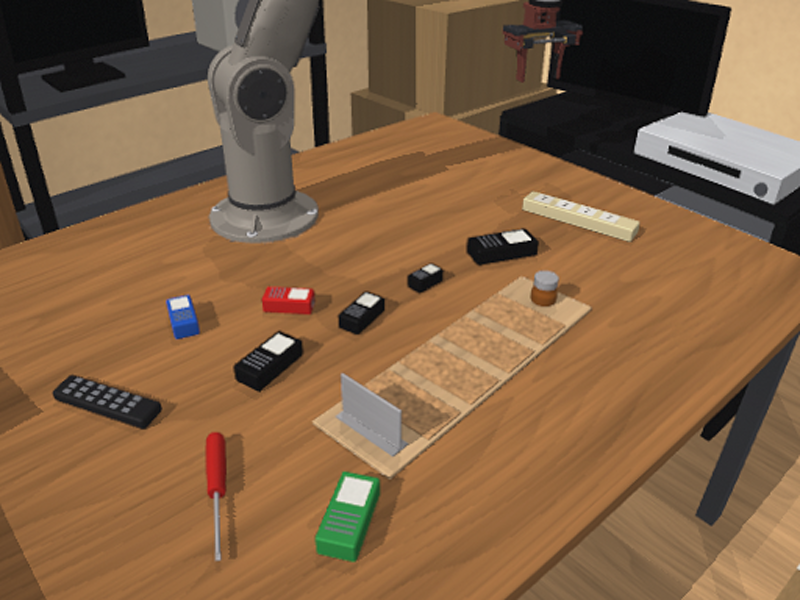

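View pics/d0b.png

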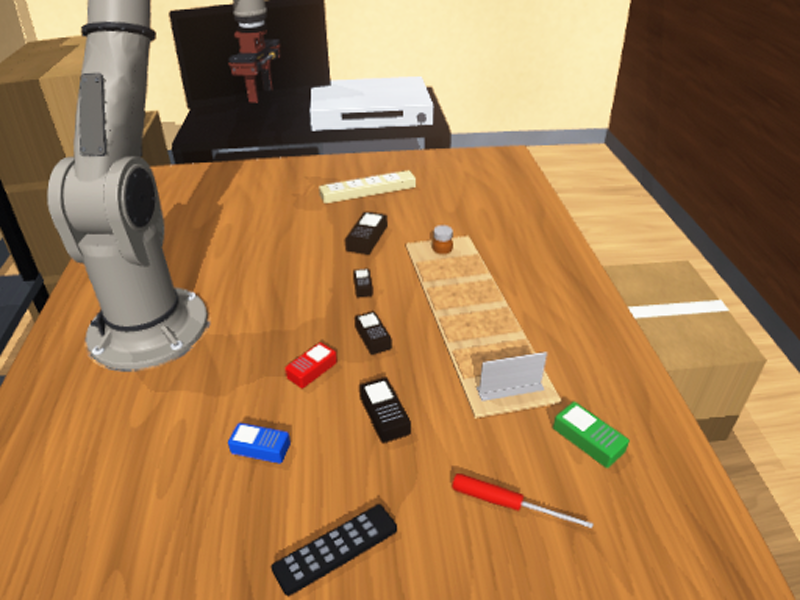

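```bash
python3 - <<'E'
from h import *
m=arm.camera_model('side');s=arm.camera_model('scene')
f=lambda p:(np.array(p,float)+.5)/1.5625-.5
print('blacks side',world(m,f([(367,227),(363,277),(373,325),(384,398)]),.033).round(3))
print('blacks scene',world(s,f([(502,240),(426,272),(362,306),(270,353)]),.033).round(3))
print('board corners side',world(m,f([(407,243),(468,236),(560,402),(476,417)]),.008).round(3))
print('jar,bookend',world(m,f([(442,250),(514,393)]),.008).round(3))
print('far ends/near ends',world(m,f([(370,213),(360,247),(377,380),(397,430)]),.035).round(3))
print('wrist',arm.camera_model('wrist'))
E
```

```text
blacks side [[ 0.445  0.266  0.033]
 [ 0.426  0.073  0.033]
 [ 0.437 -0.078  0.033]
 [ 0.443 -0.259  0.033]]
blacks scene [[ 0.445  0.266  0.033]
 [ 0.434  0.073  0.033]
 [ 0.443 -0.082  0.033]
 [ 0.449 -0.267  0.033]]
board corners side [[ 0.532  0.228  0.008]
 [ 0.675  0.242  0.008]
 [ 0.731 -0.277  0.008]
 [ 0.587 -0.293  0.008]]
jar,bookend [[ 0.607  0.19   0.008]
 [ 0.661 -0.249  0.008]]
far ends/near ends [[ 0.455  0.325  0.035]
 [ 0.425  0.181  0.035]
 [ 0.435 -0.22   0.035]
 [ 0.458 -0.328  0.035]]
wrist {'fx': 338.9344219435097, 'fy': 338.9344219435097, 'cx': 257.17593036474483, 'cy': 190.6231572562695, 'k1': -0.06339985259358771, 'xyz': array([0.13331055, 0.6646884 , 0.38450325]), 'orientation': array([0.79737142, 0.59032972, 0.07392712, 0.10121468])}
```

```bash
cat >> h.py <<'E'
def yaw():
    y=R.from_quat(arm.sense()['eef_rot']).apply([0,1,0]); return np.degrees(np.arctan2(y[1],y[0]))
def go(p,yw=None,q=None,r=None):
    """numbers for reaching TCP p, tool-y heading yw (deg, mod 180); split if over 150 mm"""
    s=arm.sense(); p0=s['eef_pos'] if q is None else np.array(q)
    rot=R.from_quat(s['eef_rot']); y0=yaw()
    if r is not None: rot=R.from_euler('z',np.radians(r-y0))*rot; y0=r
    d=rot.inv().apply(np.array(p)-p0); t=0 if yw is None else -((yw-y0+90)%180-90)
    print('shift',(d/.15).round(3),'turn',round(t/90,3),'rows',round(max(np.linalg.norm(d)/.0417,abs(t)/7.16),1))
E
python3 - <<'E'
from h import *
go([.27,.52,.27]); go([.5,.12,.36],0)
E
```

```text
shift [-0.704 -0.655 -0.267] turn 0.0 rows 3.6
shift [-2.952 -2.755 -0.863] turn 0.81 rows 14.9
```

Request:
{"api": "carry_out", "payload": {
  "series": [
    [-1,[-0.98,-0.92,-0.29],0.1],
    [-1,[-0.98,-0.92,-0.29],0.27],
    [-1,[-0.98,-0.92,-0.29],0.27],
    [-1,[-0.98,-0.92,-0.29],0.27],
    [-1,[-0.98,-0.92,-0.29],0.27],
    [-1,[-0.98,-0.92,-0.29],0.27],
    [-1,[-0.98,-0.92,-0.29],0.27]
  ]
}}

```text
t: 0.68
eef_pos: [0.2998, 0.4684, 0.2748]
eef_rot: [0.355, 0.935, 0.001, 0.0]
contact_force: [-1.1, 0.9, -0.3]
finger_gap: 0.088
gripper_force: 0.0
```

```bash
python3 - <<'E'
from h import *
s=arm.sense();print(s['t'],s['joint_pos'].round(2),s['eef_pos'],yaw());go([.5,.12,.36],0)
E
```

```text
0.6833 [-1.25  0.24  0.16  1.8  -0.04  1.1  -0.23] [0.29984926 0.46843507 0.27483377] 48.381595767793954
shift [-2.54  -0.85  -0.569] turn 0.538 rows 9.9
```

Request:
{"api": "carry_out", "payload": {
  "series": [
    [-1,[-1,-0.33,-0.22],0],
    [-1,[-1,-0.33,-0.22],0],
    [-1,[-1,-0.33,-0.22],0],
    [-1,[-1,-0.33,-0.22],0]
  ]
}}

```text
t: 1.02
eef_pos: [0.3781, 0.3333, 0.3071]
eef_rot: [0.352, 0.936, -0.0, -0.0]
contact_force: [0.3, -0.5, -0.1]
finger_gap: 0.0879
gripper_force: 0.0
```

Request:
{"api": "carry_out", "payload": {
  "series": [
    [-1,[-1,-0.33,-0.22],0],
    [-1,[-1,-0.33,-0.22],0],
    [-1,[-1,-0.33,-0.22],0],
    [-1,[-1,-0.33,-0.22],0]
  ]
}}

```text
t: 1.35
eef_pos: [0.4585, 0.1969, 0.3404]
eef_rot: [0.352, 0.936, -0.0, 0.0]
contact_force: [1.1, 0.2, 0.7]
finger_gap: 0.0879
gripper_force: 0.0
```

Request:
{"api": "carry_out", "payload": {
  "series": [
    [-1,[-0.54,-0.19,-0.13],0.54],
    [-1,[-0.54,-0.19,-0.13],0.54],
    [-1,[-0.54,-0.19,-0.13],0.54],
    [-1,[-0.54,-0.19,-0.13],0.54],
    [-1,[-0.54,-0.19,-0.13],0.54],
    [-1,[-0.54,-0.19,-0.13],0.54],
    [-1,[-0.54,-0.19,-0.13],0.54],
    [-1,[-0.54,-0.19,-0.13],0.54],
    [-1,[-0.54,-0.19,-0.13],0.54]
  ]
}}

```text
t: 2.1
eef_pos: [0.4997, 0.1243, 0.3592]
eef_rot: [0.705, 0.709, -0.0, -0.0]
contact_force: [0.4, -0.8, -0.2]
finger_gap: 0.0876
gripper_force: 0.0
```

```bash
python3 - <<'E'
from h import *
s=arm.sense();print(s['t'],s['joint_pos'].round(2),s['eef_pos'],yaw());go([.5,-.15,.36],0)
a,m=snap('wrist','w1.png'); print(m)
import json; json.dump({k:np.array(v).tolist() for k,v in m.items()},open('w1.json','w'))
cv2.imwrite('pics/w1b.png',cv2.resize(a,(800,600),interpolation=cv2.INTER_CUBIC))
E
```

```text
2.1 [-0.83  0.1   0.52  1.79 -0.05  1.27 -0.3 ] [0.49966207 0.12425295 0.35919972] 0.3413833148748901
shift [-1.828 -0.009 -0.004] turn 0.004 rows 6.6
{'fx': 338.9344219435097, 'fy': 338.9344219435097, 'cx': 257.17593036474483, 'cy': 190.6231572562695, 'k1': -0.06339985259358771, 'xyz': array([0.4994326 , 0.19186378, 0.5138809 ]), 'orientation': array([ 9.92061213e-01,  3.75031399e-03, -7.22193926e-05,  1.25699958e-01])}
```

View pics/w1b.png

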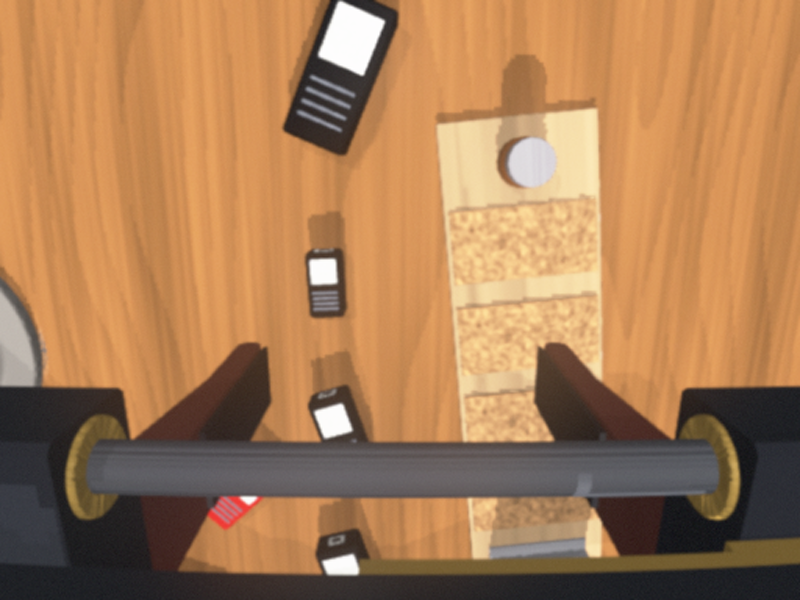

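Request:
{"api": "carry_out", "payload": {
  "series": [
    [-1,[-1,0,0],0],
    [-1,[-1,0,0],0],
    [-1,[-1,0,0],0],
    [-1,[-1,0,0],0]
  ]
}}

```text
t: 2.48
eef_pos: [0.4995, -0.0314, 0.3599]
eef_rot: [0.707, 0.707, -0.0, 0.0]
contact_force: [1.0, -0.7, -0.5]
finger_gap: 0.0879
gripper_force: 0.0
```

Request:
{"api": "carry_out", "payload": {
  "series": [
    [-1,[-1,0,0],0],
    [-1,[-1,0,0],0],
    [-1,[-1,0,0],0],
    [-1,[-1,0,0],0],
    [-1,[-1,0,0],0],
    [-1,[-1,0,0],0]
  ]
}}

```text
t: 2.98
eef_pos: [0.4998, -0.1783, 0.3595]
eef_rot: [0.707, 0.707, -0.0, 0.0]
contact_force: [-0.5, 0.7, 0.1]
finger_gap: 0.0878
gripper_force: 0.0
```

```bash
python3 - <<'E'
from h import *
a,m=snap('wrist','w2.png'); print(m['xyz'],arm.sense()['qvel'].round(3))
import json; json.dump({k:np.array(v).tolist() for k,v in m.items()},open('w2.json','w'))
cv2.imwrite('pics/w2b.png',cv2.resize(a,(800,600),interpolation=cv2.INTER_CUBIC))
E
```

```text
[ 0.49997781 -0.11073332  0.51422414] [-0.026 -0.003 -0.023  0.005 -0.001 -0.002 -0.007]
```

View pics/w2b.png

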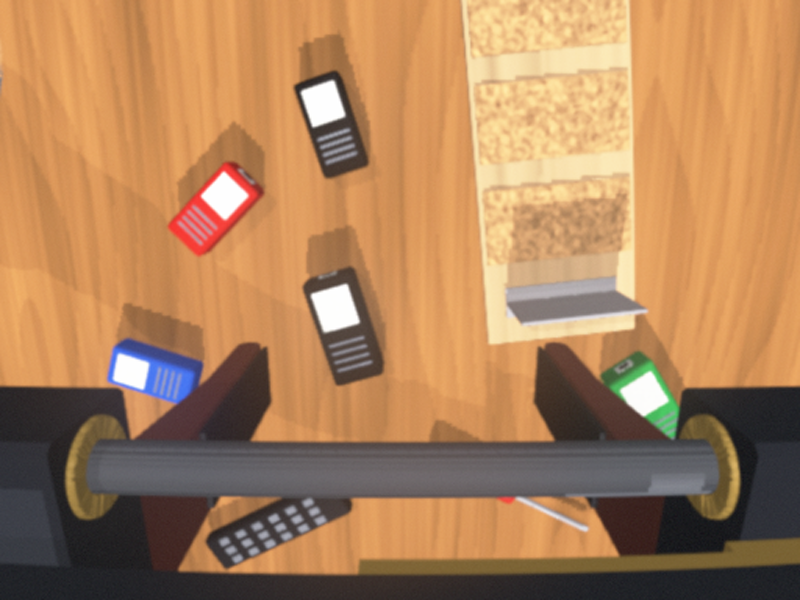

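```bash
cat > fit.py <<'E'
from h import *
import json
from scipy.optimize import minimize,least_squares
M={n:{k:np.array(v) for k,v in json.load(open(n+'.json')).items()} for n in('w1','w2')}
f=lambda p:(np.array(p,float)+.5)/1.5625-.5
w1=[(450,211),(595,197),(599,271),(455,285),(458,307),(598,293),(602,366),(464,375)]
w2=[(475,84),(628,69),(630,149),(480,164),(483,190),(628,174),(630,251),(488,265)]
P=np.r_[world(M['w1'],f(w1),.011),world(M['w2'],f(w2),.011)][:,:2]
loc=np.array([(sx*.07,(1.5-i)*.095+sy*.035) for i in range(4) for sx,sy in((-1,1),(1,1),(1,-1),(-1,-1))])
def T(q,l): c,s=np.cos(q[2]),np.sin(q[2]); return l@np.array([[c,s],[-s,c]])+q[:2]
r=least_squares(lambda q:(T(q,loc)-P).ravel(),[.63,-.03,.1],loss='soft_l1',f_scale=.003)
print('resid mm',(np.linalg.norm(T(r.x,loc)-P,axis=1)*1e3).round(1),'yaw',np.degrees(r.x[2]))
print('pads jar->bookend',T(r.x,np.array([(0,(1.5-i)*.095) for i in range(4)])).round(4).tolist())
def proj(m,X):
    c=R.from_quat(m['orientation']).inv().apply(X-m['xyz']); u=c[:,:2]/c[:,2:]
    u=u*(1+m['k1']*(u**2).sum(1))[:,None]; return u*[m['fx'],m['fy']]+[m['cx'],m['cy']]
def fitbox(m,im,dims,seed,pxc,z0=0):
    g=im.max(2); hm=((g<62)*255).astype(np.uint8); hm=cv2.copyMakeBorder(hm,1,1,1,1,cv2.BORDER_CONSTANT,value=255 if pxc[1]<60 else 0)
    cs,_=cv2.findContours(hm,cv2.RETR_LIST,cv2.CHAIN_APPROX_NONE)
    mask=np.zeros(hm.shape,np.uint8); cs=[c for c in cs if cv2.contourArea(c)<15000]
    c=max((c for c in cs if cv2.pointPolygonTest(cv2.convexHull(c),tuple(map(float,pxc)),False)>=0),key=cv2.contourArea)
    cv2.drawContours(mask,[cv2.convexHull(c)],-1,255,-1); mask=mask[1:-1,1:-1]
    big=cv2.resize(mask,None,fx=4,fy=4,interpolation=cv2.INTER_CUBIC)>127
    L,W,H=dims
    B=np.array([(a*L/2,b*W/2,h) for a in(-1,1) for b in(-1,1) for h in(0,H)])
    def cost(q):
        X=np.c_[T([q[0],q[1],np.radians(q[2]*1e3)],B[:,:2]),B[:,2]+z0]
        h=cv2.convexHull((((proj(m,X)+.5)*4-.5)*16).round().astype(np.int32))
        t=np.zeros(big.shape,np.uint8); cv2.fillConvexPoly(t,h,1,shift=4)
        return (t.astype(bool)^big).sum()/big.sum()
    best=None
    for d in(-20,0,20):
        o=minimize(cost,[seed[0],seed[1],(seed[2]+d)/1e3],method='Nelder-Mead',options=dict(initial_simplex=np.array([seed[0],seed[1],(seed[2]+d)/1e3])+np.array([[0,0,0],[.01,0,0],[0,.01,0],[0,0,.01]]),xatol=1e-5,fatol=1e-5))
        if best is None or o.fun<best.fun: best=o
    return best.x*[1,1,1e3],best.fun
D={1:(.064,.034,.028),2:(.086,.042,.03),3:(.108,.05,.032),4:(.13,.058,.035)}
E
cat > run.py <<'E'
from fit import *
for n,i,seed,pc in((4,'w1',(.445,.266,75),(215,45)),(1,'w1',(.43,.073,90),(208,182)),(2,'w2',(.44,-.08,100),(211,79)),(3,'w2',(.446,-.262,100),(219,208))):
    q,e=fitbox(M[i],cv2.imread(f'pics/{i}.png'),D[n],seed,pc); print(n,q.round(4),round(e,3))
E
python3 run.py
```

```text
resid mm [0.7 2.4 1.2 1.3 1.5 1.9 6.8 1.9 0.7 0.9 0.1 0.5 1.  3.1 1.6 1. ] yaw 6.138439152651229
pads jar->bookend [[0.6177, 0.1194], [0.6279, 0.025], [0.638, -0.0695], [0.6482, -0.1639]]Traceback (most recent call last):
  File "run.py", line 3, in <module>
    q,e=fitbox(M[i],cv2.imread(f'pics/{i}.png'),D[n],seed,pc); print(n,q.round(4),round(e,3))
        ~~~~~~^^^^^^^^^^^^^^^^^^^^^^^^^^^^^^^^^^^^^^^^^^^^^^^
  File "fit.py", line 21, in fitbox
    c=max((c for c in cs if cv2.pointPolygonTest(cv2.convexHull(c),tuple(map(float,pxc)),False)>=0),key=cv2.contourArea)
ValueError: max() iterable argument is empty
```

```bash
sed -i 's/value=255 if pxc\[1\]<60 else 0/value=0/' fit.py; python3 run.py; python3 - <<'E'
from h import *
s=arm.sense();print(s['eef_pos'],yaw())
E
```

```text
resid mm [0.7 2.4 1.2 1.3 1.5 1.9 6.8 1.9 0.7 0.9 0.1 0.5 1.  3.1 1.6 1. ] yaw 6.138439152651229
pads jar->bookend [[0.6177, 0.1194], [0.6279, 0.025], [0.638, -0.0695], [0.6482, -0.1639]]
4 [ 0.4442  0.2694 68.8615] 0.074
[ 0.50021588 -0.17658054  0.35938907] 0.13031088419973152Traceback (most recent call last):
  File "run.py", line 3, in <module>
    q,e=fitbox(M[i],cv2.imread(f'pics/{i}.png'),D[n],seed,pc); print(n,q.round(4),round(e,3))
        ~~~~~~^^^^^^^^^^^^^^^^^^^^^^^^^^^^^^^^^^^^^^^^^^^^^^^
  File "fit.py", line 21, in fitbox
    c=max((c for c in cs if cv2.pointPolygonTest(cv2.convexHull(c),tuple(map(float,pxc)),False)>=0),key=cv2.contourArea)
ValueError: max() iterable argument is empty
```

```bash
python3 - <<'E'
import cv2
a=cv2.imread('pics/w1.png').max(2);print(a[176:184,192:226:2]);print(a[150:166,208])
a=cv2.imread('pics/w2.png').max(2);print(a[95:99,190:240:2]);print(a[20:52:2,208])
E
```

```text
[[204 199 120 174 252 253 253 253 253 253 253 244 105  78 116 190 197]
 [204 200 128 160 251 253 253 253 253 253 253 245 108  80 119 189 196]
 [202 200 131 146 251 253 253 253 253 253 253 246 120  78 112 188 198]
 [200 201 133 139 250 253 253 253 253 253 253 247 124  74 108 189 199]
 [200 201 146 135 247 252 251 251 250 250 249 239 118  74 105 187 198]
 [202 199 149 123 226 234 231 220 214 214 206 179  96  80 103 185 197]
 [203 199 153  98 148 156 153 136 128 130 122 105  83  79  99 185 196]
 [202 201 168  82  90  88  93  85  85  86  83  82  80  77  99 186 197]]
[161 161 160 160 159 161 160 160 151 130 130 106  82  78  82 156]
[[222 222 225 224 216 188  76  77 109  83  77  85 111 140 162 150 123  96
   80  74  71  78 141 168 207]
 [222 223 225 224 215 197  89  66  76  77  99 127 155 155 143 106  85  80
   96  87  70  71 131 168 206]
 [224 223 225 224 216 203 105  65  79 112 140 160 151 119  95  81  88 111
  133 109  73  72 120 171 207]
 [223 223 225 224 216 212 130  67  96 151 153 141 104  84  80  94 127 146
  154 106  71  71 111 169 202]]
[224 198 175 174 175 175 175 175 174 176 175 175 175 137  53  60]
```

```bash
sed -i 's/g<62/g<125/' fit.py; python3 run.py|tail -4; python3 - <<'E'
from h import *
go([.446,-.262,.2],10)
E
```

```text
4 [ 0.4436  0.2679 67.5965] 0.018
1 [4.26700e-01 7.76000e-02 9.09042e+01] 0.093
2 [ 4.369000e-01 -7.830000e-02  1.074567e+02] 0.032
3 [  0.4435  -0.2673 106.0073] 0.047
shift [-0.569 -0.362  1.063] turn -0.11 rows 4.5
```

```bash
python3 - <<'E'
from h import *
go([.4437,-.267,.21],16.5);go([.4437,-.267,.012],16.5)
E
```

```text
shift [-0.602 -0.378  0.996] turn -0.182 rows 4.4
shift [-0.603 -0.377  2.316] turn -0.182 rows 8.7
```

Request:
{"api": "carry_out", "payload": {
  "series": [
    [-1,[-0.6,-0.38,1],-0.18],
    [-1,[-0.6,-0.38,1],-0.18],
    [-1,[-0.6,-0.38,1],-0.18],
    [-1,[-0.6,-0.38,1],-0.18],
    [-1,[-0.6,-0.38,1],-0.18],
    [-1,[-0.6,-0.38,1],-0.18]
  ]
}}

```text
t: 3.53
eef_pos: [0.44, -0.2663, 0.2063]
eef_rot: [0.6, 0.8, -0.001, -0.003]
contact_force: [-0.2, 0.4, -0.4]
finger_gap: 0.088
gripper_force: 0.0
```

```bash
python3 - <<'E'
from h import *
print(yaw());go([.4437,-.267,.07],16.3);go([.4437,-.267,.012],16.3)
a,m=snap('wrist','w3.png')
cv2.imwrite('pics/w3b.png',a)
E
```

```text
16.23095167608906
shift [-0.014  0.027  0.909] turn -0.001 rows 3.3
shift [-0.016  0.03   1.295] turn -0.001 rows 4.7
```

View pics/w3b.png

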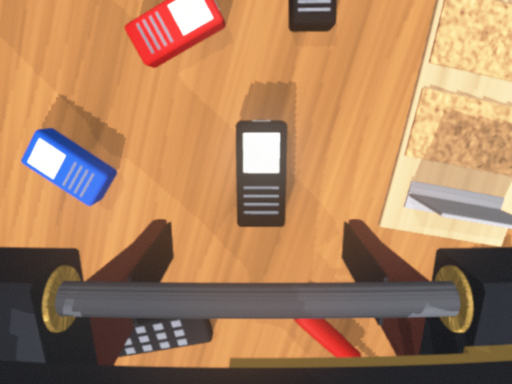

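Request:
{"api": "carry_out", "payload": {
  "series": [
    [-1,[-0.01,0.02,0.9],0],
    [-1,[-0.01,0.02,0.9],0],
    [-1,[-0.01,0.02,0.9],0],
    [-1,[-0.01,0.02,0.9],0],
    [-1,[-0.01,0.02,0.9],0]
  ]
}}

```text
t: 4.0
eef_pos: [0.4468, -0.2655, 0.0735]
eef_rot: [0.599, 0.801, -0.0, -0.002]
contact_force: [-0.4, 0.3, 1.0]
finger_gap: 0.0878
gripper_force: 0.0
```

```bash
python3 - <<'E'
from h import *
print(yaw(),arm.sense()['eef_pos']);go([.4437,-.267,.012],16.3)
E
```

```text
16.442003863554334 [ 0.44683052 -0.2654673   0.07347273]
shift [-0.005 -0.022  0.41 ] turn 0.002 rows 1.5
```

Request:
{"api": "carry_out", "payload": {
  "series": [
    [-1,[0,-0.02,0.25],0],
    [-1,[0,-0.02,0.41],0],
    [-1,[0,-0.02,0.41],0],
    [-1,[0,-0.02,0.41],0],
    [1,[0,-0.02,0.41],0],
    [1,[0,-0.02,0.41],0],
    [1,[0,-0.02,0.41],0],
    [1,[0,-0.02,0.41],0],
    [1,[0,-0.02,0.41],0],
    [1,[0,-0.02,0.41],0],
    [1,[0,-0.02,0.41],0],
    [1,[0,-0.02,0.41],0]
  ],
  "grip_force": 30
}}

```text
t: 5.0
eef_pos: [0.4436, -0.2687, 0.0134]
eef_rot: [0.6, 0.8, 0.0, 0.0]
contact_force: [-0.2, 0.9, 6.4]
finger_gap: 0.0495
gripper_force: 30.0
```

```bash
python3 - <<'E'
from h import *
print(yaw(),arm.sense()['eef_pos']);go([.56,-.16,.15],16.3);go([.638,-.0695,.15],96.1)
E
```

```text
16.232270494670907 [ 0.44357261 -0.26871438  0.01344398]
shift [ 0.479  0.948 -0.91 ] turn -0.001 rows 5.0
shift [ 0.913  1.616 -0.91 ] turn -0.887 rows 11.2
```

Request:
{"api": "carry_out", "payload": {
  "series": [
    [1,[0,0,-0.2],0],
    [1,[0,0,-0.45],0],
    [1,[0,0,-0.7],0],
    [1,[0,0,-0.91],0],
    [1,[0.25,0.47,-0.91],-0.07],
    [1,[0.48,0.95,-0.91],-0.14],
    [1,[0.48,0.95,-0.91],-0.21],
    [1,[0.48,0.95,-0.91],-0.28],
    [1,[0.48,0.95,-0.91],-0.35],
    [1,[0.48,0.95,-0.91],-0.42],
    [1,[0.48,0.95,-0.91],-0.49],
    [1,[0.48,0.95,-0.91],-0.49]
  ]
}}

```text
t: 6.0
eef_pos: [0.5594, -0.1596, 0.1489]
eef_rot: [0.254, 0.967, -0.0, -0.001]
contact_force: [-1.1, 0.1, -2.8]
finger_gap: 0.0499
gripper_force: 30.0
```

```bash
python3 - <<'E'
from h import *
s=arm.sense();print(yaw(),s['eef_pos'],s['finger_gap']);go([.639,-.0694,.05],96.1)
E
```

```text
60.55917133886884 [ 0.55941138 -0.15957718  0.14885977] 0.04988726607611624
shift [-0.168  0.785  0.658] turn -0.395 rows 5.0
```

Request:
{"api": "carry_out", "payload": {
  "series": [
    [1,[-0.17,0.785,0],-0.395],
    [1,[-0.17,0.785,0],-0.395],
    [1,[-0.17,0.785,0],-0.395],
    [1,[-0.17,0.785,0],-0.395],
    [1,[-0.17,0.785,0.3],-0.395],
    [1,[-0.17,0.785,0.55],-0.395],
    [1,[-0.17,0.785,0.66],-0.395],
    [1,[-0.17,0.785,0.66],-0.395],
    [1,[-0.17,0.785,0.66],-0.395]
  ]
}}

```text
t: 6.75
eef_pos: [0.6396, -0.0704, 0.0496]
eef_rot: [-0.05, 0.999, -0.0, -0.001]
contact_force: [0.5, 0.4, -2.4]
finger_gap: 0.0499
gripper_force: 30.0
```

```bash
python3 - <<'E'
from h import *
s=arm.sense();print(yaw(),s['eef_pos'],s['finger_gap']);go([.639,-.0694,.025],96.1)
E
```

```text
95.72607351535035 [ 0.63955583 -0.0703626   0.04960437] 0.04989516099890332
shift [0.003 0.007 0.164] turn -0.004 rows 0.6
```

Request:
{"api": "carry_out", "payload": {
  "series": [
    [1,[0,0.005,0.1],0],
    [1,[0,0.005,0.165],0],
    [1,[0,0.005,0.165],0],
    [1,[0,0.005,0.165],0],
    [-1,[0,0.005,0.165],0],
    [-1,[0,0.005,0.165],0],
    [-1,[0,0.005,0.165],0],
    [-1,[0,0.005,0.165],0],
    [-1,[0,0.005,0.165],0]
  ]
}}

```text
t: 7.5
eef_pos: [0.6409, -0.0693, 0.0264]
eef_rot: [-0.051, 0.999, -0.0, 0.0]
contact_force: [0.3, 0.5, 0.1]
finger_gap: 0.0794
gripper_force: 0.0
```

```bash
python3 - <<'E'
from h import *
s=arm.sense();print(yaw(),s['eef_pos'],s['finger_gap']);go([.4369,-.0785,.15],17.5)
E
```

```text
95.88282227739376 [ 0.6408667  -0.0693224   0.02642674] 0.07939840725428399
shift [ 1.358  0.078 -0.825] turn 0.871 rows 10.9
```

Request:
{"api": "carry_out", "payload": {
  "series": [
    [-1,[0,0,-0.15],0],
    [-1,[0,0,-0.4],0],
    [-1,[0,0,-0.65],0],
    [-1,[0,0,-0.83],0],
    [-1,[1,0.06,-0.83],0.56],
    [-1,[1,0.06,-0.83],0.56],
    [-1,[1,0.06,-0.83],0.56],
    [-1,[1,0.06,-0.83],0.56],
    [-1,[1,0.06,-0.83],0.56],
    [-1,[1,0.06,-0.83],0.56],
    [-1,[1,0.06,-0.83],0.56],
    [-1,[1,0.06,-0.83],0.56]
  ]
}}

```text
t: 8.5
eef_pos: [0.4904, -0.0756, 0.1507]
eef_rot: [0.381, 0.925, 0.0, 0.0]
contact_force: [0.2, 0.1, 0.3]
finger_gap: 0.0878
gripper_force: 0.0
```

```bash
python3 - <<'E'
from h import *
s=arm.sense();print(yaw(),s['eef_pos'],s['finger_gap']);go([.4369,-.0783,.06],17.5)
E
```

```text
45.231779169153214 [ 0.49035536 -0.07558501  0.15069431] 0.08782231920556115
shift [ 0.24  -0.264  0.604] turn 0.308 rows 3.9
```

Request:
{"api": "carry_out", "payload": {
  "series": [
    [-1,[0.24,-0.264,0.1],0.308],
    [-1,[0.24,-0.264,0.2],0.308],
    [-1,[0.24,-0.264,0.3],0.308],
    [-1,[0.24,-0.264,0.4],0.308],
    [-1,[0.24,-0.264,0.6],0.308],
    [-1,[0.24,-0.264,0.6],0.308],
    [-1,[0.24,-0.264,0.6],0.308]
  ]
}}

```text
t: 9.08
eef_pos: [0.4359, -0.0789, 0.0599]
eef_rot: [0.588, 0.809, -0.001, -0.001]
contact_force: [0.2, -0.7, 0.4]
finger_gap: 0.088
gripper_force: 0.0
```

```bash
python3 - <<'E'
from h import *
s=arm.sense();print(yaw(),s['eef_pos'],s['finger_gap'],s['joint_pos'].round(2));go([.4369,-.0783,.012],17.5)
E
```

```text
17.916765772050255 [ 0.43594162 -0.07890669  0.05989279] 0.08802618248915853 [-0.41  0.42  0.54  2.26 -0.41  0.56  0.76]
shift [0.002 0.008 0.319] turn 0.005 rows 1.1
```

Request:
{"api": "carry_out", "payload": {
  "series": [
    [-1,[0,0.01,0.2],0],
    [-1,[0,0.01,0.32],0],
    [-1,[0,0.01,0.32],0],
    [1,[0,0.01,0.32],0],
    [1,[0,0.01,0.32],0],
    [1,[0,0.01,0.32],0],
    [1,[0,0.01,0.32],0],
    [1,[0,0.01,0.32],0],
    [1,[0,0.01,0.32],0],
    [1,[0,0.01,0.32],0],
    [1,[0,0.01,0.32],0],
    [1,[0,0.01,0.32],0]
  ],
  "grip_force": 30
}}

```text
t: 10.08
eef_pos: [0.4381, -0.0782, 0.0125]
eef_rot: [0.589, 0.808, -0.0, -0.0]
contact_force: [-1.6, 0.3, 6.3]
finger_gap: 0.0421
gripper_force: 30.0
```

```bash
python3 - <<'E'
from h import *
s=arm.sense();print(yaw(),s['eef_pos'],s['finger_gap']);go([.53,-.03,.16],17.5);go([.6279,.025,.16],96.1)
E
```

```text
17.76535711655159 [ 0.43809401 -0.07823571  0.01254859] 0.042087075779116655
shift [ 0.12   0.681 -0.983] turn 0.003 rows 4.3
shift [ 0.27   1.415 -0.983] turn -0.87 rows 10.9
```

Request:
{"api": "carry_out", "payload": {
  "series": [
    [1,[0,0,-0.2],0],
    [1,[0,0,-0.45],0],
    [1,[0,0,-0.7],0],
    [1,[0,0,-0.95],0],
    [1,[0.07,0.4,-0.98],-0.07],
    [1,[0.12,0.68,-0.98],-0.14],
    [1,[0.12,0.68,-0.98],-0.21],
    [1,[0.12,0.68,-0.98],-0.28],
    [1,[0.12,0.68,-0.98],-0.35],
    [1,[0.12,0.68,-0.98],-0.42],
    [1,[0.12,0.68,-0.98],-0.49],
    [1,[0.12,0.68,-0.98],-0.49]
  ]
}}

```text
t: 11.08
eef_pos: [0.5295, -0.0301, 0.159]
eef_rot: [0.241, 0.97, -0.0, -0.0]
contact_force: [0.3, -0.8, -0.8]
finger_gap: 0.0419
gripper_force: 30.0
```

```bash
python3 - <<'E'
from h import *
s=arm.sense();print(yaw(),s['eef_pos'],s['finger_gap']);go([.628,.025,.055],96.1)
E
```

```text
62.08125183329163 [ 0.52953404 -0.03006524  0.1589738 ] 0.04190039764229178
shift [-0.409  0.632  0.693] turn -0.378 rows 4.8
```

Request:
{"api": "carry_out", "payload": {
  "series": [
    [1,[-0.41,0.632,0],-0.378],
    [1,[-0.41,0.632,0],-0.378],
    [1,[-0.41,0.632,0],-0.378],
    [1,[-0.41,0.632,0],-0.378],
    [1,[-0.41,0.632,0.3],-0.378],
    [1,[-0.41,0.632,0.55],-0.378],
    [1,[-0.41,0.632,0.69],-0.378],
    [1,[-0.41,0.632,0.69],-0.378],
    [1,[-0.41,0.632,0.69],-0.378]
  ]
}}

```text
t: 11.83
eef_pos: [0.628, 0.0244, 0.0549]
eef_rot: [-0.05, 0.999, -0.0, -0.001]
contact_force: [0.8, -0.4, -0.5]
finger_gap: 0.0419
gripper_force: 30.0
```

```bash
python3 - <<'E'
from h import *
s=arm.sense();print(yaw(),s['eef_pos'],s['finger_gap']);go([.628,.025,.0245],96.1)
E
```

```text
95.75027436124246 [0.62797565 0.024365   0.05488358] 0.04186124227964694
shift [-0.001  0.004  0.203] turn -0.004 rows 0.7
```

Request:
{"api": "carry_out", "payload": {
  "series": [
    [1,[0,0.004,0.1],0],
    [1,[0,0.004,0.2],0],
    [1,[0,0.004,0.2],0],
    [1,[0,0.004,0.2],0],
    [-0.8,[0,0.004,0.2],0],
    [-0.8,[0,0.004,0.2],0],
    [-0.8,[0,0.004,0.2],0],
    [-0.8,[0,0.004,0.2],0],
    [-0.8,[0,0.004,0.2],0]
  ]
}}

```text
t: 12.58
eef_pos: [0.6292, 0.0253, 0.0265]
eef_rot: [-0.051, 0.999, 0.0, 0.0]
contact_force: [-0.4, 0.9, -0.3]
finger_gap: 0.0716
gripper_force: 0.0
```

```bash
python3 - <<'E'
from h import *
s=arm.sense();print(yaw(),s['eef_pos'],s['finger_gap']);go([.46,.076,.16],0.9)
E
```

```text
95.8797498711261 [0.62921687 0.02526793 0.02649341] 0.07158281026838527
shift [ 1.087  0.452 -0.891] turn -0.945 rows 11.9
```

Request:
{"api": "carry_out", "payload": {
  "series": [
    [-1,[0,0,-0.15],0],
    [-1,[0,0,-0.4],0],
    [-1,[0,0,-0.65],0],
    [-1,[0,0,-0.89],0],
    [-1,[1,0.42,-0.89],0.6],
    [-1,[1,0.42,-0.89],0.6],
    [-1,[1,0.42,-0.89],0.6],
    [-1,[1,0.42,-0.89],0.6],
    [-1,[1,0.42,-0.89],0.6],
    [-1,[1,0.42,-0.89],0.6],
    [-1,[1,0.42,-0.89],0.6],
    [-1,[1,0.42,-0.89],0.6]
  ]
}}

```text
t: 13.58
eef_pos: [0.473, 0.0728, 0.1598]
eef_rot: [0.41, 0.912, 0.0, 0.0]
contact_force: [0.5, 0.6, -0.5]
finger_gap: 0.0874
gripper_force: 0.0
```

```bash
python3 - <<'E'
from h import *
s=arm.sense();print(yaw(),s['eef_pos']);go([.435,.04,.16],0.9)
E
```

```text
41.54268044986303 [0.47302448 0.07275621 0.15975398]
shift [ 0.005 -0.335 -0.002] turn 0.452 rows 5.7
```

Request:
{"api": "carry_out", "payload": {
  "series": [
    [-1,[0,-0.33,0],0.452],
    [-1,[0,-0.33,0],0.452],
    [-1,[0,-0.33,0],0.452],
    [-1,[0,-0.33,0],0.452],
    [-1,[0,-0.33,0],0.452],
    [-1,[0,-0.33,0],0.452],
    [-1,[0,-0.33,0],0.452],
    [-1,[0,-0.33,0],0.452],
    [-1,[0,-0.33,0],0.452]
  ]
}}

```text
t: 14.33
eef_pos: [0.4363, 0.0395, 0.1595]
eef_rot: [0.699, 0.715, 0.0, -0.0]
contact_force: [-0.5, -0.6, 0.6]
finger_gap: 0.0881
gripper_force: 0.0
```

```bash
python3 - <<'E'
from fit import *
s=arm.sense();print(yaw(),s['eef_pos'],s['joint_pos'].round(2))
a,m=snap('wrist','w4.png')
X=proj(m,np.array([[.428,.076,.028]]));print(X)
print(fitbox(m,a,D[1],(.428,.076,90),X[0]))
cv2.imwrite('pics/w4b.png',a)
E
```

```text
resid mm [0.7 2.4 1.2 1.3 1.5 1.9 6.8 1.9 0.7 0.9 0.1 0.5 1.  3.1 1.6 1. ] yaw 6.138439152651229
pads jar->bookend [[0.6177, 0.1194], [0.6279, 0.025], [0.638, -0.0695], [0.6482, -0.1639]]
1.3600976447894608 [0.43633168 0.03948511 0.15946276] [-0.83  0.21  0.68  2.2  -0.18  0.78 -0.  ]
[[248.28796815 141.43938295]]
(array([4.26253345e-01, 7.81828767e-02, 9.18297759e+01]), np.float64(0.03909705416006008))
```

View pics/w4b.png

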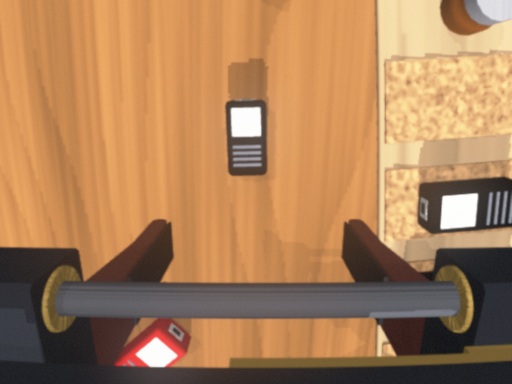

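```bash
python3 - <<'E'
from h import *
go([.4265,.078,.06],1.5)
E
```

```text
shift [ 0.258 -0.06   0.663] turn -0.002 rows 2.6
```

Request:
{"api": "carry_out", "payload": {
  "series": [
    [-1,[0.26,-0.06,0.2],0],
    [-1,[0.26,-0.06,0.4],0],
    [-1,[0.26,-0.06,0.66],0],
    [-1,[0.26,-0.06,0.66],0],
    [-1,[0.26,-0.06,0.66],0],
    [-1,[0.26,-0.06,0.66],0]
  ]
}}

```text
t: 14.88
eef_pos: [0.4274, 0.0777, 0.0618]
eef_rot: [0.7, 0.714, 0.0, 0.0]
contact_force: [0.3, -0.0, 0.6]
finger_gap: 0.0878
gripper_force: 0.0
```

```bash
python3 - <<'E'
from h import *
s=arm.sense();print(yaw(),s['eef_pos'],s['joint_pos'].round(2));go([.4265,.078,.012],1.5)
E
```

```text
1.1520528705072677 [0.42738527 0.07769633 0.06175784] [-0.77  0.4   0.54  2.28 -0.39  0.55  0.09]
shift [ 0.002 -0.006  0.332] turn -0.004 rows 1.2
```

Request:
{"api": "carry_out", "payload": {
  "series": [
    [-1,[0,-0.005,0.2],0],
    [-1,[0,-0.005,0.33],0],
    [-1,[0,-0.005,0.33],0],
    [1,[0,-0.005,0.33],0],
    [1,[0,-0.005,0.33],0],
    [1,[0,-0.005,0.33],0],
    [1,[0,-0.005,0.33],0],
    [1,[0,-0.005,0.33],0],
    [1,[0,-0.005,0.33],0],
    [1,[0,-0.005,0.33],0],
    [1,[0,-0.005,0.33],0],
    [1,[0,-0.005,0.33],0]
  ],
  "grip_force": 30
}}

```text
t: 15.88
eef_pos: [0.4258, 0.0782, 0.0109]
eef_rot: [0.7, 0.715, -0.0, -0.0]
contact_force: [-0.7, -0.2, 2.0]
finger_gap: 0.0336
gripper_force: 29.8
```

```bash
python3 - <<'E'
from h import *
s=arm.sense();print(yaw(),s['eef_pos'],s['finger_gap']);go([.53,.1,.16],1.5);go([.6177,.1194,.16],90)
E
```

```text
1.2045508075039735 [0.42576842 0.07822849 0.01089779] 0.0336258736673545
shift [ 0.13   0.698 -0.994] turn -0.003 rows 4.4
shift [ 0.247  1.285 -0.994] turn -0.987 rows 12.4
```

Request:
{"api": "carry_out", "payload": {
  "series": [
    [1,[0,0,-0.2],0],
    [1,[0,0,-0.45],0],
    [1,[0,0,-0.7],0],
    [1,[0,0,-0.95],0],
    [1,[0.07,0.4,-0.99],-0.07],
    [1,[0.13,0.7,-0.99],-0.14],
    [1,[0.13,0.7,-0.99],-0.21],
    [1,[0.13,0.7,-0.99],-0.28],
    [1,[0.13,0.7,-0.99],-0.35],
    [1,[0.13,0.7,-0.99],-0.42],
    [1,[0.13,0.7,-0.99],-0.49],
    [1,[0.13,0.7,-0.99],-0.56]
  ]
}}

```text
t: 16.88
eef_pos: [0.5298, 0.0997, 0.1589]
eef_rot: [0.326, 0.945, -0.0, -0.0]
contact_force: [-0.2, -0.4, -1.2]
finger_gap: 0.034
gripper_force: 29.8
```

```bash
python3 - <<'E'
from h import *
s=arm.sense();print(yaw(),s['eef_pos'],s['finger_gap']);go([.6177,.1194,.055],96.1)
E
```

```text
51.908567851035826 [0.52984918 0.09970647 0.15887867] 0.03401310171561323
shift [-0.38   0.465  0.692] turn -0.491 rows 6.2
```

Request:
{"api": "carry_out", "payload": {
  "series": [
    [1,[-0.38,0.465,0],-0.49],
    [1,[-0.38,0.465,0],-0.49],
    [1,[-0.38,0.465,0],-0.49],
    [1,[-0.38,0.465,0],-0.49],
    [1,[-0.38,0.465,0],-0.49],
    [1,[-0.38,0.465,0.2],-0.49],
    [1,[-0.38,0.465,0.45],-0.49],
    [1,[-0.38,0.465,0.69],-0.49],
    [1,[-0.38,0.465,0.69],-0.49],
    [1,[-0.38,0.465,0.69],-0.49],
    [1,[-0.38,0.465,0.69],-0.49]
  ]
}}

```text
t: 17.8
eef_pos: [0.6193, 0.1191, 0.0573]
eef_rot: [-0.05, 0.999, 0.0, 0.001]
contact_force: [1.4, 0.5, -1.2]
finger_gap: 0.034
gripper_force: 29.8
```

```bash
python3 - <<'E'
from h import *
s=arm.sense();print(yaw(),s['eef_pos'],s['finger_gap']);go([.6177,.1194,.0225],96.1)
E
```

```text
95.68178153294356 [0.6192925  0.11914116 0.05731379] 0.0340249604589213
shift [0.011 0.003 0.232] turn -0.005 rows 0.8
```

Request:
{"api": "carry_out", "payload": {
  "series": [
    [1,[0.005,0.002,0.12],0],
    [1,[0.005,0.002,0.225],0],
    [1,[0.005,0.002,0.225],0],
    [1,[0.005,0.002,0.225],0],
    [-0.14,[0.005,0.002,0.225],0],
    [-0.14,[0.005,0.002,0.225],0],
    [-0.14,[0.005,0.002,0.225],0],
    [-0.14,[0.005,0.002,0.225],0]
  ]
}}

```text
t: 18.47
eef_pos: [0.6182, 0.1196, 0.0232]
eef_rot: [-0.05, 0.999, 0.0, 0.001]
contact_force: [-0.2, 0.2, 0.1]
finger_gap: 0.0497
gripper_force: 0.0
```

Request:
{"api": "carry_out", "payload": {
  "series": [
    [-0.14,[0,0,-0.15],0],
    [-0.14,[0,0,-0.4],0],
    [-0.14,[0,0,-0.65],0],
    [-0.14,[0,0,-0.95],0],
    [-0.14,[0,0,-0.95],0],
    [-0.14,[0,0,-0.95],0]
  ]
}}

```text
t: 18.97
eef_pos: [0.6197, 0.1198, 0.1683]
eef_rot: [-0.05, 0.999, 0.001, 0.003]
contact_force: [0.1, 0.5, -0.7]
finger_gap: 0.05
gripper_force: 0.0
```

```bash
python3 - <<'E'
from h import *
s=arm.sense();print(yaw(),s['eef_pos'],s['finger_gap'],s['joint_pos'].round(2));go([.4438,.2675,.17],-22.5)
E
```

```text
95.6936980674545 [0.61972481 0.11978806 0.16831899] 0.049972629778903654 [-0.49  0.47  0.27  1.75 -0.15  0.94  1.51]
shift [ 1.069  1.096 -0.017] turn -0.687 rows 8.6
```

Request:
{"api": "carry_out", "payload": {
  "series": [
    [-1,[0.6,0.6,0],0],
    [-1,[0.6,0.6,0],0],
    [-1,[0.6,0.6,0],-0.1],
    [-1,[0.6,0.6,0],-0.3],
    [-1,[0.6,0.6,0],-0.3],
    [-1,[0.6,0.6,0],-0.3],
    [-1,[0.6,0.6,0],-0.3]
  ]
}}

```text
t: 19.55
eef_pos: [0.5179, 0.1999, 0.1632]
eef_rot: [-0.284, 0.959, -0.0, -0.001]
contact_force: [0.2, 0.3, -0.1]
finger_gap: 0.0875
gripper_force: 0.0
```

```bash
python3 - <<'E'
from h import *
s=arm.sense();print(yaw(),s['eef_pos'],s['finger_gap'],s['joint_pos'].round(2));go([.4438,.2675,.08],-22.5)
E
```

```text
122.94044284785136 [0.51787983 0.19988417 0.16324333] 0.08749348763484699 [-0.6   0.36  0.14  1.92 -0.07  0.87  1.73]
shift [0.168 0.647 0.556] turn -0.384 rows 4.8
```

Request:
{"api": "carry_out", "payload": {
  "series": [
    [-1,[0.17,0.647,0],-0.384],
    [-1,[0.17,0.647,0],-0.384],
    [-1,[0.17,0.647,0],-0.384],
    [-1,[0.17,0.647,0],-0.384],
    [-1,[0.17,0.647,0],-0.384],
    [-1,[0.17,0.647,0.3],-0.384],
    [-1,[0.17,0.647,0.56],-0.384],
    [-1,[0.17,0.647,0.56],-0.384],
    [-1,[0.17,0.647,0.56],-0.384]
  ]
}}

```text
t: 20.3
eef_pos: [0.4433, 0.2663, 0.0786]
eef_rot: [-0.553, 0.833, -0.0, -0.003]
contact_force: [-0.1, 0.3, 0.6]
finger_gap: 0.0878
gripper_force: 0.0
```

```bash
python3 - <<'E'
from fit import *
s=arm.sense();print(yaw(),s['eef_pos'],s['finger_gap'],s['joint_pos'].round(2));go([.4438,.2675,.013],-22.5)
a,m=snap('side','d1.png'); X=proj(m,np.array([[.4438,.2675,.035]])); print(X)
cv2.imwrite('pics/d1b.png',cv2.resize(a[90:290,150:410],(780,600),interpolation=cv2.INTER_CUBIC))
E
```

```text
resid mm [0.7 2.4 1.2 1.3 1.5 1.9 6.8 1.9 0.7 0.9 0.1 0.5 1.  3.1 1.6 1. ] yaw 6.138439152651229
pads jar->bookend [[0.6177, 0.1194], [0.6279, 0.025], [0.638, -0.0695], [0.6482, -0.1639]]
157.1256511468188 [0.4432675  0.26630065 0.07858803] 0.08777524313153359 [-0.65  0.43 -0.01  2.05  0.01  0.67  2.07]
shift [-0.011 -0.002  0.437] turn -0.004 rows 1.6
[[234.33729741 144.41903277]]
```

View pics/d1b.png

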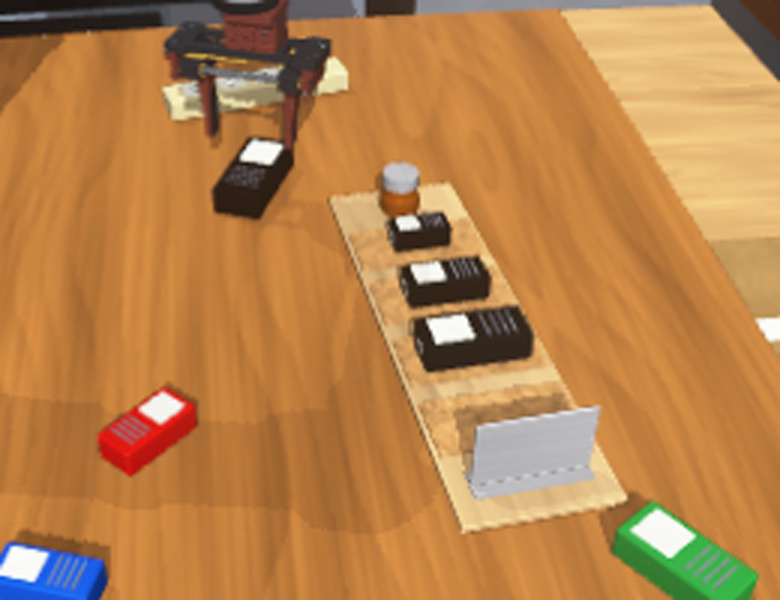

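Request:
{"api": "carry_out", "payload": {
  "series": [
    [-1,[-0.01,0,0.25],0],
    [-1,[-0.01,0,0.44],0],
    [-1,[-0.01,0,0.44],0],
    [-1,[-0.01,0,0.44],0],
    [1,[-0.01,0,0.44],0],
    [1,[-0.01,0,0.44],0],
    [1,[-0.01,0,0.44],0],
    [1,[-0.01,0,0.44],0],
    [1,[-0.01,0,0.44],0],
    [1,[-0.01,0,0.44],0],
    [1,[-0.01,0,0.44],0],
    [1,[-0.01,0,0.44],0]
  ],
  "grip_force": 35
}}

```text
t: 21.35
eef_pos: [0.4457, 0.2698, 0.0156]
eef_rot: [-0.554, 0.833, 0.0, 0.0]
contact_force: [-3.0, -0.6, 9.8]
finger_gap: 0.0578
gripper_force: 35.0
```

```bash
python3 - <<'E'
from fit import *
s=arm.sense();print(yaw(),s['eef_pos'],s['finger_gap'],s['contact_force']);go([.5,.12,.19],140)
m=arm.camera_model('scene');a,m=snap('scene','s1.png')
im=[cv2.imread('pics/d1.png'),a]
k=arm.camera_model('side')
for n,p in((1,(.6177,.1194)),(2,(.6279,.025)),(3,(.638,-.0695))):
    for mm,i in((k,im[0]),(m,a)):
        X=proj(mm,np.array([[*p,.035]]))[0]
        try: q,e=fitbox(mm,i,D[n],(*p,6),X,.011); print(n,q.round(4),e)
        except Exception as ex: print(n,ex)
E
```

```text
resid mm [0.7 2.4 1.2 1.3 1.5 1.9 6.8 1.9 0.7 0.9 0.1 0.5 1.  3.1 1.6 1. ] yaw 6.138439152651229
pads jar->bookend [[0.6177, 0.1194], [0.6279, 0.025], [0.638, -0.0695], [0.6482, -0.1639]]
157.26416381489614 [0.44574099 0.26981117 0.01555033] 0.05778176145311701 [-3.02025039 -0.56632603  9.78539338]
shift [ 0.78  -0.72  -1.164] turn 0.192 rows 5.7
1 [0.6166 0.121  0.9349] 0.1118488253319714
1 [0.6183 0.1259 9.2033] 0.48587270241531216
2 [0.6279 0.0262 6.0106] 0.08410005750431282
2 [0.6291 0.0264 6.3021] 0.05078824793980652
3 [ 0.6375 -0.0684  6.024 ] 0.05966007630939993
3 [ 0.6407 -0.0663  7.2884] 0.08171562150625064
```

```bash
python3 - <<'E'
from h import *
go([.5007,-.1636+.32,.155],157.3)
go([.6507,-.1636,.155],96.1)
E
```

```text
shift [ 0.555 -0.63  -0.93 ] turn -0.0 rows 4.5
shift [ 2.136 -2.377 -0.931] turn 0.68 rows 12.0
```

Request:
{"api": "carry_out", "payload": {
  "series": [
    [1,[0,0,-0.15],0],
    [1,[0,0,-0.35],0],
    [1,[0,0,-0.55],0],
    [1,[0,0,-0.75],0],
    [1,[0,0,-0.93],0],
    [1,[0.2,-0.22,-0.93],0],
    [1,[0.4,-0.44,-0.93],0],
    [1,[0.6,-0.66,-0.93],0],
    [1,[0.8,-0.88,-0.93],0],
    [1,[0.9,-1,-0.93],0],
    [1,[0.9,-1,-0.93],0]
  ]
}}

```text
t: 22.32
eef_pos: [0.534, 0.0773, 0.1538]
eef_rot: [-0.549, 0.836, -0.002, -0.001]
contact_force: [0.7, -0.9, -5.3]
finger_gap: 0.0575
gripper_force: 35.0
```

Request:
{"api": "carry_out", "payload": {
  "series": [
    [1,[0.2,-0.22,0],0.05],
    [1,[0.4,-0.44,0],0.1],
    [1,[0.6,-0.66,0],0.15],
    [1,[0.8,-0.88,0],0.2],
    [1,[0.9,-1,0],0.25],
    [1,[0.9,-1,0],0.3],
    [1,[0.9,-1,0],0.3]
  ]
}}

```text
t: 22.9
eef_pos: [0.6174, -0.0987, 0.1531]
eef_rot: [-0.34, 0.94, -0.0, -0.001]
contact_force: [0.5, 0.8, -5.4]
finger_gap: 0.0578
gripper_force: 35.0
```

```bash
python3 - <<'E'
from h import *
s=arm.sense();print(yaw(),s['eef_pos'],s['finger_gap'],s['joint_pos'].round(2));go([.6507,-.1636,.155],96.1);go([.6507,-.1636,.055],96.1)
E
```

```text
129.80981141030423 [ 0.61743282 -0.09869135  0.15305743] 0.05780674120816292 [-0.11  0.48  0.23  1.76 -0.13  0.91  2.44]
shift [ 0.107 -0.474 -0.013] turn 0.375 rows 4.7
shift [ 0.105 -0.475  0.654] turn 0.375 rows 4.7
```

Request:
{"api": "carry_out", "payload": {
  "series": [
    [1,[0.105,-0.475,0],0.375],
    [1,[0.105,-0.475,0],0.375],
    [1,[0.105,-0.475,0],0.375],
    [1,[0.105,-0.475,0],0.375],
    [1,[0.105,-0.475,0.1],0.375],
    [1,[0.105,-0.475,0.3],0.375],
    [1,[0.105,-0.475,0.5],0.375],
    [1,[0.105,-0.475,0.65],0.375],
    [1,[0.105,-0.475,0.65],0.375],
    [1,[0.105,-0.475,0.65],0.375]
  ]
}}

```text
t: 23.73
eef_pos: [0.6506, -0.1582, 0.0551]
eef_rot: [-0.058, 0.998, 0.001, -0.002]
contact_force: [0.9, -0.2, -4.1]
finger_gap: 0.0575
gripper_force: 35.0
```

```bash
python3 - <<'E'
from h import *
s=arm.sense();print(yaw(),s['eef_pos'],s['finger_gap'],s['joint_pos'].round(2));go([.6507,-.1636,.0267],96.1)
E
```

```text
96.68300833131215 [ 0.65058102 -0.15820604  0.05507962] 0.05748072785218136 [-0.08  0.69  0.33  1.71 -0.29  0.8   2.07]
shift [ 0.003 -0.036  0.189] turn 0.006 rows 0.7
```

Request:
{"api": "carry_out", "payload": {
  "series": [
    [1,[0,0,0],0],
    [1,[0,0,0],0]
  ]
}}

```text
t: 23.9
eef_pos: [0.6535, -0.1602, 0.0587]
eef_rot: [-0.057, 0.998, -0.0, 0.002]
contact_force: [-0.0, -0.1, -5.4]
finger_gap: 0.0578
gripper_force: 35.0
```

```bash
python3 - <<'E'
from h import *
s=arm.sense();print(yaw(),s['eef_pos'],s['contact_force'],s['qvel'].round(2));go([.6507,-.1636,.0267],96.1)
E
```

```text
96.57135773592233 [ 0.65351957 -0.16015742  0.05868306] [-0.00573034 -0.09878903 -5.40165233] [ 0.   -0.01  0.    0.   -0.   -0.   -0.  ]
shift [ 0.022 -0.021  0.213] turn 0.005 rows 0.8
```

Request:
{"api": "carry_out", "payload": {
  "series": [
    [1,[0.02,-0.022,0.08],0.005],
    [1,[0.02,-0.022,0.14],0.005],
    [1,[0.02,-0.022,0.18],0.005],
    [1,[0.02,-0.022,0.18],0.005],
    [1,[0.02,-0.022,0.18],0.005]
  ]
}}

```text
t: 24.32
eef_pos: [0.649, -0.1637, 0.0289]
eef_rot: [-0.053, 0.999, 0.0, -0.001]
contact_force: [-0.1, 0.6, -5.1]
finger_gap: 0.0576
gripper_force: 35.0
```

```bash
python3 - <<'E'
from h import *
s=arm.sense();print(yaw(),s['eef_pos'],s['contact_force'],s['qvel'].round(2));go([.6507,-.1636,.0267],96.1)
E
```

```text
96.06802535616274 [ 0.64899684 -0.16366765  0.0288749 ] [-0.09646709  0.57024741 -5.09605844] [-0.   -0.01  0.01 -0.01  0.    0.   -0.  ]
shift [-0.011 -0.001  0.014] turn -0.0 rows 0.1
```

Request:
{"api": "carry_out", "payload": {
  "series": [
    [1,[-0.008,0,0.017],0],
    [1,[-0.008,0,0.017],0],
    [1,[-0.008,0,0.017],0],
    [-0.7,[-0.008,0,0.017],0],
    [-0.7,[-0.008,0,0.017],0],
    [-0.7,[-0.008,0,0.017],0],
    [-0.7,[-0.008,0,0.017],0],
    [-0.7,[-0.008,0,0],0],
    [-0.7,[-0.008,0,-0.2],0],
    [-0.7,[-0.008,0,-0.5],0],
    [-0.7,[-0.008,0,-0.8],0],
    [-0.7,[-0.008,0,-1],0]
  ]
}}

```text
t: 25.32
eef_pos: [0.6509, -0.164, 0.1825]
eef_rot: [-0.053, 0.999, -0.0, 0.001]
contact_force: [0.2, -0.2, -0.2]
finger_gap: 0.0746
gripper_force: 0.0
```

Request:
{"api": "carry_out", "payload": {
  "series": [
    [-0.7,[0.4,0,-0.5],0],
    [-0.7,[0.8,0,-0.8],0],
    [-0.7,[1,0,-1],0],
    [-0.7,[1,0,-1],0],
    [-0.7,[1,0,-1],0],
    [-0.7,[1,0,-1],0],
    [-0.7,[1,0,-1],0]
  ]
}}

```text
t: 25.9
eef_pos: [0.5011, -0.1806, 0.3325]
eef_rot: [-0.052, 0.999, 0.0, 0.003]
contact_force: [0.6, 0.2, 0.1]
finger_gap: 0.0746
gripper_force: 0.0
```

```bash
python3 - <<'E'
from fit import *
s=arm.sense();print(s['t'],s['eef_pos'])
a,m=snap('wrist','w5.png'); b,k=snap('side','d2.png'); c,l=snap('scene','s2.png')
for n,p in((1,(.6177,.1194)),(2,(.6279,.025)),(3,(.638,-.0695)),(4,(.6482,-.1639))):
    for mm,i in((k,b),(l,c)):
        X=proj(mm,np.array([[*p,.035]]))[0]
        try: q,e=fitbox(mm,i,D[n],(*p,6),X,.011); print(n,q.round(4),e)
        except Exception as ex: print(n,ex)
cv2.imwrite('pics/all.png',np.hstack([cv2.resize(b[120:260,240:380],(400,400),interpolation=cv2.INTER_CUBIC),cv2.resize(c[160:320,190:390],(400,320),interpolation=cv2.INTER_CUBIC)if 0 else cv2.resize(c[150:310,210:370],(400,400),interpolation=cv2.INTER_CUBIC)]))
cv2.imwrite('pics/w5b.png',a)
E
```

```text
resid mm [0.7 2.4 1.2 1.3 1.5 1.9 6.8 1.9 0.7 0.9 0.1 0.5 1.  3.1 1.6 1. ] yaw 6.138439152651229
pads jar->bookend [[0.6177, 0.1194], [0.6279, 0.025], [0.638, -0.0695], [0.6482, -0.1639]]
25.9 [ 0.5010801  -0.18062223  0.33246934]
1 [0.6166 0.121  0.9349] 0.11641025641025642
1 [ 0.6192  0.1247 10.3084] 0.46993495161034426
2 [0.6281 0.026  6.3669] 0.09627690517742873
2 [0.6297 0.0267 5.386 ] 0.062160202972091336
3 [ 0.6418 -0.1574 15.2132] 0.5364080877494384
3 [ 0.6576 -0.155  16.1724] 0.599619916381604
4 [ 0.646  -0.1521 14.12  ] 0.4009184617417735
4 [ 0.6494 -0.1546  8.7751] 0.47630178639300647
```

View pics/all.png

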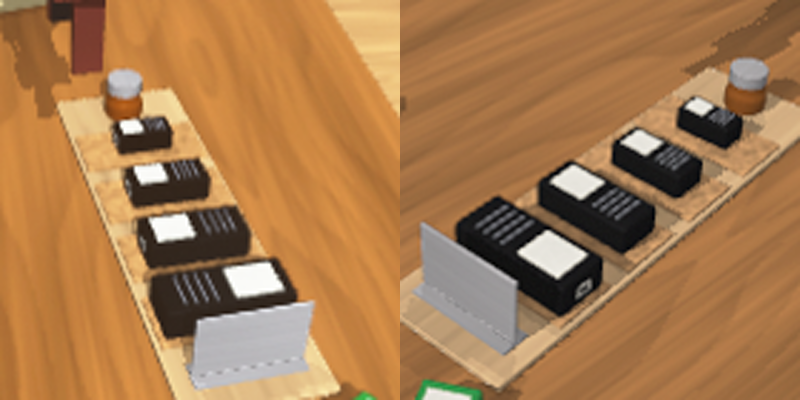

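View pics/w5b.png

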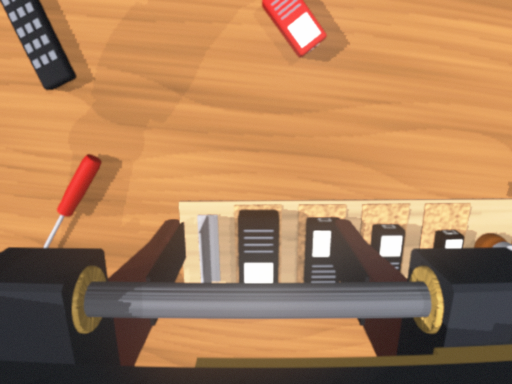

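Request:
{"api": "carry_out", "payload": {
  "series": [
    [-0.7,[-0.8,0.6,0],0],
    [-0.7,[-0.8,0.6,0],0],
    [-0.7,[-0.8,0.6,0],0],
    [-0.7,[-0.8,0.6,0],0],
    [-0.7,[-0.8,0.6,0],0],
    [-0.7,[-0.8,0.6,0],0]
  ]
}}

```text
t: 26.55
eef_pos: [0.6122, -0.0751, 0.3267]
eef_rot: [-0.055, 0.998, -0.0, -0.002]
contact_force: [-0.3, 0.2, -0.1]
finger_gap: 0.0748
gripper_force: 0.0
```

Request:
{"api": "carry_out", "payload": {
  "series": [
    [-0.7,[-0.8,0.4,0],0],
    [-0.7,[-0.8,0.4,0],0],
    [-0.7,[-0.8,0.4,0],0],
    [-0.7,[-0.8,0.4,0],0],
    [-0.7,[-0.8,0.4,0],0],
    [-0.7,[-0.8,0.4,0],0],
    [-0.7,[-0.8,0.4,0],0],
    [-0.7,[-0.8,0.4,0],0]
  ]
}}

```text
t: 27.22
eef_pos: [0.7233, -0.0075, 0.3302]
eef_rot: [-0.051, 0.999, -0.0, 0.0]
contact_force: [0.4, -0.3, 0.1]
finger_gap: 0.0748
gripper_force: 0.0
```

```bash
python3 - <<'E'
from fit import *
a,m=snap('wrist','w6.png'); print(arm.sense()['qvel'].round(2))
import fit
for n,p in((1,(.6177,.1194)),(2,(.6279,.025)),(3,(.638,-.0695)),(4,(.6482,-.1639))):
    X=proj(m,np.array([[*p,.035]]))[0]
    try: q,e=fitbox(m,a,D[n],(*p,6),X,.011); print(n,q.round(4),e)
    except Exception as ex: print(n,ex)
big=cv2.resize(a,(800,600),interpolation=cv2.INTER_CUBIC)
for i in range(4):
    c=T(r.x,loc[4*i:4*i+4]); X=proj(m,np.c_[c,np.full(4,.011)])*1.5625
    cv2.polylines(big,[X.round().astype(np.int32)],True,(0,255,0),1)
cv2.imwrite('pics/w6b.png',big)
E
```

```text
resid mm [0.7 2.4 1.2 1.3 1.5 1.9 6.8 1.9 0.7 0.9 0.1 0.5 1.  3.1 1.6 1. ] yaw 6.138439152651229
pads jar->bookend [[0.6177, 0.1194], [0.6279, 0.025], [0.638, -0.0695], [0.6482, -0.1639]]
[-0.   -0.   -0.01 -0.01 -0.    0.   -0.  ]
1 [0.6197 0.1191 5.6956] 0.14098163720610948
2 [0.6302 0.0251 6.4258] 0.07277293299481179
3 [ 0.6403 -0.0699  5.497 ] 0.042802520710897116
4 [ 0.6492 -0.1637  6.2699] 0.04868760253105226
```

View pics/w6b.png

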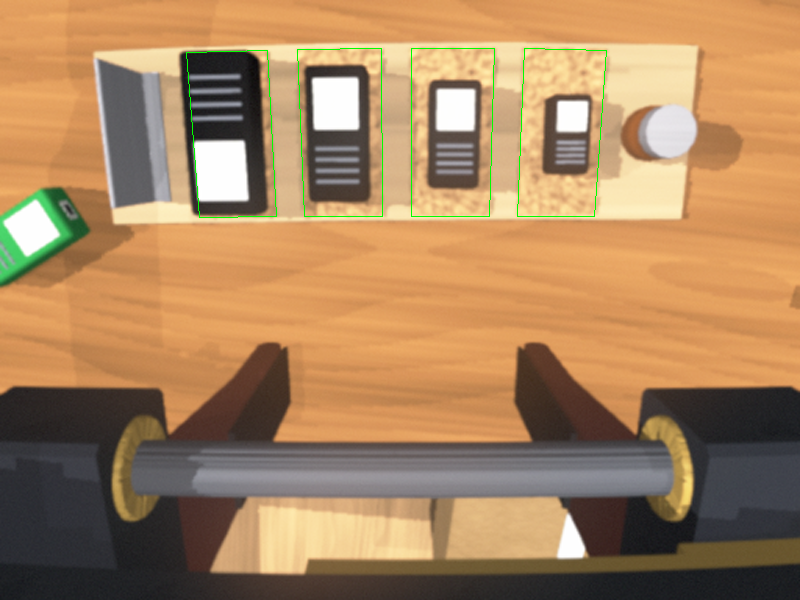

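The overhead picture shows the longest adapter at (222,132) by the bookend, then (337,133), (455,134) and the shortest at (568,134) by the jar. Each sits within about 2 mm and 1° of its pad's centre, and the jar at (665,131) is standing. I'm handing it in.

```bash
python3 -c "
from plant import arm
print(arm.hand_in())"
```

```text
the job is handed in; nothing more can be done
None
```

All four adapters are lined up flat on their pads, longest by the bookend to shortest by the jar, each within about 2 mm and 1° of its pad's centre, with the jar untouched; I handed the job in at about 27 s, but no verdict came back.

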